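Level the latch cradle, find the spindle flat and hold the coupler arm on it

TASK

First turn the yellow tilt knob until the hinged cradle of the lock test fixture sits level, then turn the steel D-shaped spindle until its orange-marked flat squarely faces the yellow knob. Then pick up the steel coupler arm and slide its hub all the way down onto the spindle with the orange set-screw side on the flat, so that its arm points at the black solenoid, and finish while still gripping the hub there, as if for a colleague to tighten the screw. Do not disturb the orange spacers or the release lever.

Things in the scene. Friction and masses are not known exactly. Their poses are not given: they have to be found in the camera images.
- fixture: test fixture: base plate 360 x 200 x 12 mm fixed to the table, everything in a row on its x axis: yellow tilt knob at x = -140 mm, spindle at 0, black solenoid (55 x 60, top 72 mm above the table) at +148, its plunger (top at 52) reaching in to +104. Red toggle clamp on the +y side, 55 to 80 mm off the row, top 105 mm up. Origin: centre of underside; z up, +x roughly to the robot's left
- cradle (a joint): tilt of the hinged cradle (plate with the olive latch frame), rad: 0 = level; negative = knob end low, as at the start (about 3.5 to 6.5 degrees). Hinge along the fixture's y axis, under the spindle, 36 mm above the table. The spindle tilts with it. Only the tilt knob moves it
- tilt_knob (a joint): angle of the tilt knob, rad, counter-clockwise from above positive; starts at 0.7 to 1.5. Clockwise raises the knob end: cradle angle = -0.08 x knob angle, so level is at 0, with the wing along the fixture's x axis. Travel -1.65 to 1.65, friction 0.06 Nm, stays where left
- tilt_knob_grip (a point): grip point of the tilt knob on its upright axis, 102 mm above the table, 22 mm above its black disc (40 mm diameter). The yellow wing is 38 mm long along this point's x axis, 12 mm thick along y, and rises 8 mm above this point. z up
- spindle (a joint): angle of the spindle in the cradle, rad, counter-clockwise from above positive; 0 = flat squarely facing the yellow knob. Starts at 0.5 to 1.4; travel -1.8 to 1.8; friction 0.06 Nm, stays where left
- spindle_seat (a point): on the spindle axis, level with the round shoulder (32 mm diameter) on which the hub comes to rest; 75 mm above the table when level. Turns with the spindle: -x points out of the flat, z up along the spindle. The cradle plate is 25 mm below, the olive frame at least 7 mm below this point
- spindle_top (a point): top of the spindle, 47 mm above the seat, axes likewise. Steel D section: 22 mm diameter cut by one flat with an orange stripe (and a dash on top towards it), 6 mm from the axis on the -x side (17 mm from flat to back, 22 mm across the round); the top 4 mm is 1.5 mm smaller all round as a lead-in
- coupler: loose steel coupler arm, 140 to 240 g, flat on the table: square hub 40 x 40 x 24 mm high with a through bore; arm 16 mm wide, 7 mm thick, level with the underside, along +x to 86 mm from the bore axis; orange set-screw head 6 mm out of the hub's -x side. Origin: bore axis at the underside, z up. Hub faces at y = +-20 mm are free for gripping
- coupler_tip (a point): foot of the brass pin on the coupler's arm, 78 mm from the bore axis along its +x, 7 mm above the underside. About the bore: flat on the set-screw (-x) side, 7 mm from the axis, and 12 mm from it on the other three sides, so it fits the D spindle with 1 mm of play all round, only with the set screw on the flat
- spacer_a: orange nylon spacer, 32 mm diameter, 30 mm tall, upright; leave alone. Origin: centre of underside
- spacer_b: the second orange nylon spacer, same size; leave alone
- release_lever: flat stainless release lever, about 120 x 28 mm and up to 14 mm high, lying on the table; leave alone. Origin: centre of underside
Things that resemble listed ones, but are neither listed nor needed, are in the scene too. Leave any blue or green look-alike of the coupler alone.

How it is judged (in metres and radians):
On the way, in this order (a step that is already met when the one before it is completed fails the run):
1. the cradle is level (within about 1.1 degrees) (value of joint cradle between -0.02 and 0.02 rad), for 0.2 s.
2. the spindle's flat faces the knob (within about 7 degrees), the cradle still level (all of step 1 and value of joint spindle between -0.12 and 0.12 rad), for 0.2 s.
3. the coupler arm is lifted over the table (height (world z) of coupler above 0.06 m), for 0.1 s.
At the end, for the whole second after the job is handed in: Cradle level within 0.02 rad; flat facing the knob within 0.12 rad; the coupler hub fully down on the spindle shoulder (within 3 mm up and sideways), turned with the flat within 0.15 rad, arm towards the solenoid; the fingers still grip the coupler with over 2 N (all of step 2 and horizontal distance between coupler and spindle_seat below 0.003 m and z of coupler in the frame of spindle_seat between -0.003 and 0.003 m and angle between the x axis of coupler and the x axis of spindle_seat, either way round below 0.15 rad and x of coupler_tip in the frame of fixture above 0.06 m and contact force between the fingers and coupler above 2 N); the arm keeps its last pose, push and grip.
It fails at once if a spacer or the release lever is shifted by more than 30 mm (distance of any of spacer_a, spacer_b, release_lever from where it was at the start of the episode above 0.03 m).
It also fails if it takes over 62 s, if anything falls off the work surface, if the arm or the gripper's body presses on something with over 40 N, if the wrist force passes 120 N, or if a joint passes its speed limit or range.

ROBOT

A 6-joint arm with a two-finger parallel gripper is mounted at the origin on the work surface. World frame = base frame: x ahead of the robot, y to its left, z up, the work surface at z = 0. Lengths are in mm, angles in rad, forces in N, time in s.
With the tool pointing down it reaches from about 350 to 775 mm from the base axis. Payload 7.3 kg.
Tool frame: the origin (TCP) lies at the very end of the fingers, on their centre line; the grasp point (between the pads) lies 19 mm behind it; x points along the fingers, y is the direction in which the jaws open and shut, and the axes are right-handed (so a half turn about x gives the same grasp; the last joint's range is limited). The gripper opens to 92 mm and grips with 3 to 60 N. Pads are 19 mm wide; open, the fingers measure 130 mm over their backs; the gripper's body (75 mm by 190 mm) begins 47 mm behind the grasp point.
Start: joints at [0.998, 0.342, 1.524, -0, 1.275, -0.146], TCP at [217.317, 477.931, 226.741] pointing down, gripper open.
Joint ranges: [-2.53, 2.53], [-0.77, 2.02], [0.04, 2.7], [-1, 4.14], [0.28, 2.66], [-3.11, 3.11]. Speed limits (rad/s): [2.57, 2.57, 3.14, 3.14, 3.14, 3.14].

INTERFACE

Orientations are given as [roll, pitch, yaw] about the fixed x, y, z axes, in that order (R = Rz(yaw) Ry(pitch) Rx(roll)).
In Python, from plant import sensors, capture, bot gives the robot as it stands.
- The arm moves only by the shell command python3 -m crank 'ROWS' [OPENING]. ROWS is JSON, a list of rows, each an object of numbers: "dx", "dy", "dz": the shift along the tool's x, y, z in cm; "spin": the turn about the tool's x in rad. A call has 1 to 20 rows; each row is the pose to reach, as a shift and turn from the pose commanded when the call began, along the tool's axes at that moment; what a row does not reach only later rows make up. A row lasts 1/12 s, in which the tool goes at most 41.7 mm and 7.16 degrees, less where a joint would pass 70% of its speed; a pose out of reach is approached as far as the arm can. A call with a gripper value outside its range is refused whole. OPENING is the opening in per cent of the stroke, from 0 (shut) to 100 (fully open), set as the call begins (- or left out, the last holds). The fingers move at their own pace and stop on an object; the grip force is fixed at half the most. Time passes only in rows, so rows that repeat a pose let the fingers close. It gives the time, the measured TCP pose, the force and the opening at its end, in the units of the state.
- sensors.get_obs(): the state, without advancing time (a new reading comes with each control period).
- capture(name): name is "scene" or "top" or "wrist"; returns a dict with "frame" (384x512x3 uint8, blue, green, red), "vfov" (degrees; the focal length in pixels is half the picture's height over the tangent of half this angle, whatever the lens; pixels are square), "cx", "cy" (the principal point, pixels), "view" (4x4, takes a point from world to camera coordinates); the wrist camera has in their place "mount" (4x4, takes a point from camera to tool coordinates, whose origin is the TCP and whose axes are the tool frame's). Camera axes: x right, y down, z forward; pixel columns grow to the right and rows downward; lengths in mm; the calibration is good to about 2 mm. A picture is of the moment at which its call begins: read the wrist's pose just before it. There is no depth.
- bot.close_job(): hands the job in, once; it reports no verdict.
The state is a dict: "time": time; "joint_positions": joint angles; "dq": joint speeds; "tau": joint torques, N m; "tool_pos": TCP position; "tcp_rot": TCP orientation; "contact_force": force on the tool from outside, world axes, zero at the start; "moment": the same for the moment, N m; "grip_width": finger opening in mm.
Only numpy, scipy, OpenCV 4.12 (cv2) and the standard library are available. Lean on these libraries where they do the work, as an engineer would, in place of code of your own. Each camera call takes 0.05 s, during which the arm holds its last target.

## Working session

There is one attempt and no reset: what is moved stays moved. The work goes in short steps, Python scripts to look and compute and a shell command to move; the robot and the scene stay as the last step left them, time stands still between calls to the robot, and variables do not carry over. Pictures are saved under pics/ and viewed, and the job is handed in when it is done.

```bash
ls; mkdir -p pics; python3 - <<'E'
from plant import sensors, capture, bot
import cv2,numpy as np
o=sensors.get_obs(); print({k:np.round(v,3).tolist() for k,v in o.items()})
for n in ["scene","top","wrist"]:
    c=capture(n); cv2.imwrite(f"pics/{n}0.png",c["frame"])
    print(n,c["vfov"],c["cx"],c["cy"]); print(np.round(c.get("view",c.get("mount")),3).tolist(), c.keys())
E
```

```text
pics
{'time': 0.0, 'joint_positions': [0.998, 0.343, 1.525, 0.0, 1.275, -0.146], 'dq': [-0.0, 0.001, -0.0, -0.0, 0.001, -0.001], 'tau': [-0.0, -43.124, -24.422, 0.072, 0.056, -0.0], 'tool_pos': [217.077, 477.582, 226.058], 'tcp_rot': [-1.719, 1.569, -2.146], 'contact_force': [-0.298, 0.526, -0.26], 'moment': [0.031, -0.004, -0.013], 'grip_width': 91.798}
scene 51.54725699876763 262.73956349457546 192.19821499761585
[[-0.334, 0.942, -0.021, 164.759], [0.632, 0.207, -0.747, -246.296], [-0.699, -0.262, -0.665, 1420.782], [0.0, 0.0, 0.0, 1.0]] dict_keys(['frame', 'vfov', 'cx', 'cy', 'view'])
top 52.14208266384542 258.5086048814262 195.692087156234
[[-0.007, -1.0, 0.01, -24.141], [-0.996, 0.006, -0.09, 515.173], [0.089, -0.01, -0.996, 1055.356], [0.0, 0.0, 0.0, 1.0]] dict_keys(['frame', 'vfov', 'cx', 'cy', 'view'])
wrist 69.9591052867111 259.67847099722616 192.601706679005
[[-0.001, -0.278, 0.961, -158.668], [1.0, 0.0, 0.001, -0.891], [-0.001, 0.961, 0.278, -75.468], [0.0, 0.0, 0.0, 1.0]] dict_keys(['frame', 'vfov', 'cx', 'cy', 'mount'])
```

View pics/scene0.png

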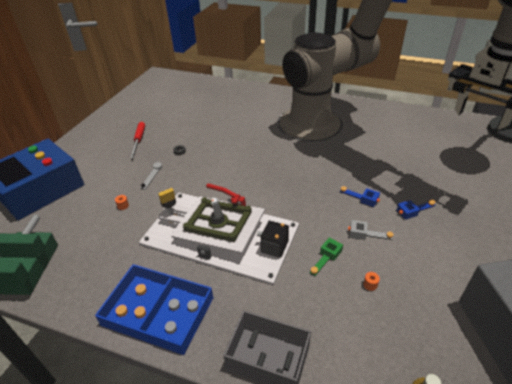

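View pics/top0.png

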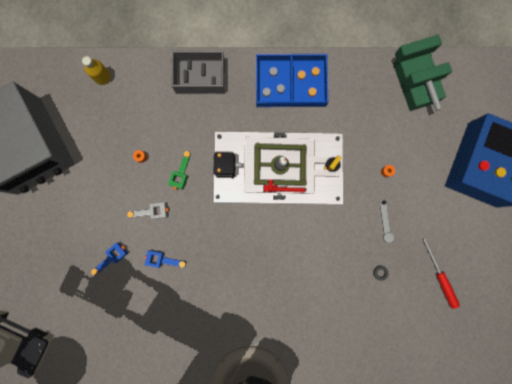

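View pics/wrist0.png

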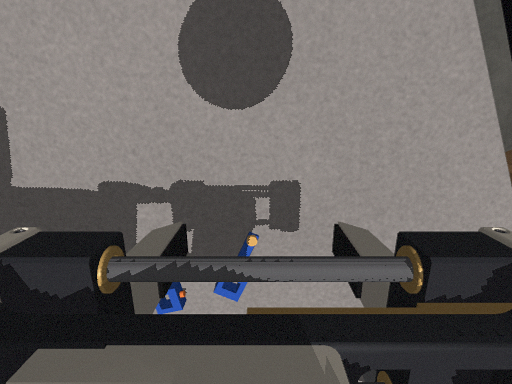

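The top view shows these candidates:
- Steel coupler at (158,211), with its orange screw at (168,210) and pin at (130,214).
- Look-alikes: blue at (155,259), blue at (115,252), green at (180,178).
- The grey lever at (387,222) is the release lever.

The fixture is at (278,167), the solenoid at (225,165) and the yellow knob at (334,163). I'll check these in close crops.

```bash
python3 - <<'E'
import cv2,numpy as np
t=cv2.imread("pics/top0.png")
a=cv2.resize(t[125:210,205:350],None,fx=5.4,fy=5.4,interpolation=cv2.INTER_CUBIC)
b=cv2.resize(t[190:230,115:185],None,fx=8,fy=8,interpolation=cv2.INTER_CUBIC)
cv2.imwrite("pics/fx.png",a);cv2.imwrite("pics/cp.png",b)
E
```

```text
(no output)
```

View pics/fx.png

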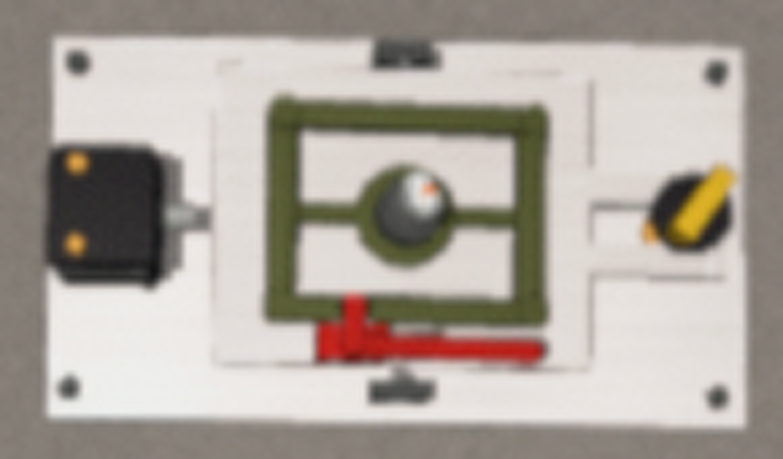

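View pics/cp.png

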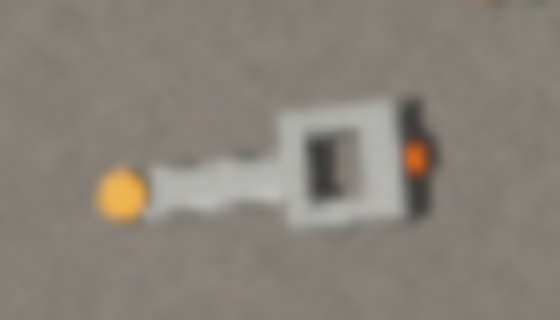

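```bash
cat > h.py <<'E'
import cv2,numpy as np
from scipy.spatial.transform import Rotation as R
from plant import sensors, capture
def tool(o=None):
    o=o or sensors.get_obs()
    T=np.eye(4);T[:3,:3]=R.from_euler('xyz',o['tcp_rot']).as_matrix();T[:3,3]=o['tool_pos'];return T
class Cam:
    def __init__(s,n,save=None):
        T=tool(); c=capture(n); s.img=c['frame']; s.cx,s.cy=c['cx'],c['cy']; s.f=s.img.shape[0]/2/np.tan(np.radians(c['vfov'])/2)
        s.V=c['view'] if 'view' in c else np.linalg.inv(T@c['mount']); s.V=np.array(s.V); s.W=np.linalg.inv(s.V)
        if save: cv2.imwrite(f'pics/{save}.png',s.img)
    def at(s,uv,z):
        uv=np.atleast_2d(np.array(uv,float)); d=np.c_[(uv[:,0]-s.cx)/s.f,(uv[:,1]-s.cy)/s.f,np.ones(len(uv))]@s.W[:3,:3].T
        p=s.W[:3,3]; return p+d*((z-p[2])/d[:,2])[:,None]
    def px(s,P):
        P=np.atleast_2d(P)@s.V[:3,:3].T+s.V[:3,3]; return np.c_[P[:,0]/P[:,2]*s.f+s.cx,P[:,1]/P[:,2]*s.f+s.cy]
def mask(img,lo,hi,roi=None):
    m=cv2.inRange(cv2.cvtColor(img,cv2.COLOR_BGR2HSV),np.array(lo),np.array(hi))
    if roi is not None: r=np.zeros_like(m);x0,y0,x1,y1=roi;r[y0:y1,x0:x1]=m[y0:y1,x0:x1];m=r
    return m
def cen(m):
    n,l,st,ce=cv2.connectedComponentsWithStats(m); i=1+np.argmax(st[1:,4]); return ce[i],st[i],(l==i)
def pca(P):
    c=P.mean(0);w,v=np.linalg.eigh(np.cov((P-c).T));return c,v[:,-1],np.sqrt(w)
E
python3 - <<'E'
from h import *
np.set_printoptions(precision=2,suppress=True)
print(tool())
c=Cam('top')
m=mask(c.img,(0,0,165),(180,40,255),(205,125,352,212))
m=cv2.morphologyEx(m,cv2.MORPH_CLOSE,np.ones((9,9)))
cn=max(cv2.findContours(m,0,2)[0],key=cv2.contourArea); r=cv2.minAreaRect(cn); b=cv2.boxPoints(r)
B=c.at(b,12); print(b,B)
ctr=B.mean(0); e=[B[(i+1)%4]-B[i] for i in range(4)]; print('fix',ctr,[np.linalg.norm(x) for x in e],[np.degrees(np.arctan2(x[1],x[0])) for x in e])
m=mask(c.img,(20,120,80),(35,255,255),(310,140,350,185)); 
ys,xs=np.nonzero(m); P=c.at(np.c_[xs,ys],108)[:,:2]; k=pca(P);print('wing',len(xs),k,np.degrees(np.arctan2(k[1][1],k[1][0])))
# coupler
m=mask(c.img,(5,150,120),(25,255,255),(115,195,180,225))
n,l,st,ce=cv2.connectedComponentsWithStats(m);print(st,ce); print(c.at(ce,15))
m=mask(c.img,(0,0,135),(180,30,255),(115,195,180,225));
cc,st,_=cen(m);print(cc,st,c.at(cc,15))
E
```

```text
[[ -0.     0.41   0.91 217.15]
 [ -0.     0.91  -0.41 477.65]
 [ -1.    -0.    -0.   226.2 ]
 [  0.     0.     0.     1.  ]]
[[212.63 202.32]
 [213.67 131.13]
 [343.04 133.03]
 [342.   204.22]] [[ 498.33   99.76   12.  ]
 [ 699.28   97.59   12.  ]
 [ 692.3  -267.33   12.  ]
 [ 490.9  -259.19   12.  ]]
fix [595.2  -82.29  12.  ] [np.float64(200.96482914522426), np.float64(364.9913928402428), np.float64(201.5575496301116), np.float64(359.0326767266617)] [np.float64(-0.6201395947552251), np.float64(-91.09655132702896), np.float64(177.68438534396122), np.float64(88.81503171793082)]
wing 89 (array([ 590.37, -220.56]), array([-0.8 ,  0.61]), array([ 4.22, 11.35])) 142.71629246723037
[[     0      0    512    384 196581]
 [   166    208      2      4      8]
 [   128    212      5      5     19]] [[255.52 191.5 ]
 [166.5  209.5 ]
 [130.16 214.16]]
[[527.48 -19.2   15.  ]
 [479.02 226.29  15.  ]
 [466.82 325.8   15.  ]]
[142.03 209.74] [115 195  53  30 745] [[478.77 293.49  15.  ]]
```

```bash
cat >> h.py <<'E'
def plan(x,y,z,yaw):
    T=tool(); d=T[:3,:3].T@(np.array([x,y,z])-T[:3,3]); cur=np.degrees(np.arctan2(T[1,1],T[0,1])); s=(cur-yaw+90)%180-90
    print('dx dy dz cm',np.round(d/10,2),'spin %.3f (cur yaw %.1f)'%(np.radians(s),cur),'t',sensors.get_obs()['time'])
E
python3 -c "
from h import *
plan(591,-221.5,210,52.7)"
```

```text
dx dy dz cm [  1.67 -48.17  62.97] spin 0.224 (cur yaw 65.5) t 0.2
```

```bash
python3 -m crank '[{"dx":0,"dy":-24,"dz":31.5,"spin":0.1},{"dx":0,"dy":-24,"dz":31.5,"spin":0.1},{"dx":0,"dy":-24,"dz":31.5,"spin":0.1},{"dx":0,"dy":-24,"dz":31.5,"spin":0.1},{"dx":0,"dy":-24,"dz":31.5,"spin":0.1},{"dx":0,"dy":-24,"dz":31.5,"spin":0.1},{"dx":0,"dy":-24,"dz":31.5,"spin":0.1},{"dx":0,"dy":-24,"dz":31.5,"spin":0.1},{"dx":0,"dy":-24,"dz":31.5,"spin":0.1},{"dx":1.7,"dy":-48.2,"dz":63,"spin":0.22},{"dx":1.7,"dy":-48.2,"dz":63,"spin":0.22},{"dx":1.7,"dy":-48.2,"dz":63,"spin":0.22},{"dx":1.7,"dy":-48.2,"dz":63,"spin":0.22},{"dx":1.7,"dy":-48.2,"dz":63,"spin":0.22},{"dx":1.7,"dy":-48.2,"dz":63,"spin":0.22},{"dx":1.7,"dy":-48.2,"dz":63,"spin":0.22},{"dx":1.7,"dy":-48.2,"dz":63,"spin":0.22},{"dx":1.7,"dy":-48.2,"dz":63,"spin":0.22},{"dx":1.7,"dy":-48.2,"dz":63,"spin":0.22},{"dx":1.7,"dy":-48.2,"dz":63,"spin":0.22}]'
python3 -c "
from h import *
plan(591,-221.5,210,52.7)
Cam('wrist','w1')"
```

```text
time: 1.87
tool_pos: [592.7, -228.1, 207.4]
tcp_rot: [-1.176, 1.569, -1.827]
contact_force: [-1.7, 1.2, -0.4]
grip_width: 91.7
dx dy dz cm [-0.26  0.42 -0.54] spin -0.000 (cur yaw 52.7) t 1.8667
```

View pics/w1.png

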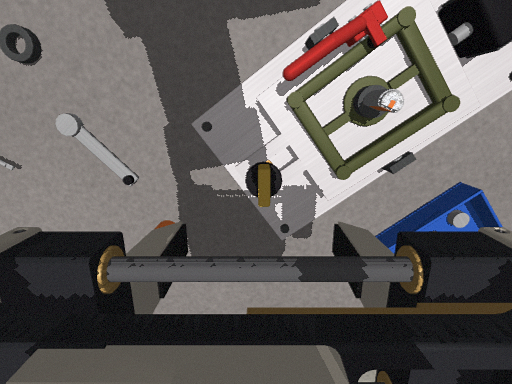

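The wrist view shows the yellow wing at (264,185), the disc centred near (263,179), the spindle top at (391,100) with its orange dash, and plate screws at (207,126) and (284,228).

```bash
python3 - <<'E'
from h import *
np.set_printoptions(precision=2,suppress=True)
c=Cam('wrist','w2')
m=mask(c.img,(20,100,50),(35,255,255),(235,150,300,220)); cc,st,sel=cen(m); print(cc,st)
ys,xs=np.nonzero(sel); P=c.at(np.c_[xs,ys],110)[:,:2];k=pca(P);print('wing',k,np.degrees(np.arctan2(k[1][1],k[1][0])))
r=cv2.minAreaRect(np.c_[xs,ys].astype(np.float32)); B=c.at(cv2.boxPoints(r),110);print(r,B)
print('screws',c.at([(207,126),(284,228)],12))
print('spindle',c.at([(391,100)],121))
cv2.imwrite('pics/w2k.png',cv2.resize(c.img[140:230,215:315],None,fx=6,fy=6,interpolation=cv2.INTER_CUBIC))
cv2.imwrite('pics/w2s.png',cv2.resize(c.img[60:150,335:435],None,fx=6,fy=6,interpolation=cv2.INTER_CUBIC))
plan(*k[0],200,52)
E
```

```text
[261.97 187.13] [256 166  13  43 526]
wing (array([ 587.36, -220.26]), array([-0.8,  0.6]), array([ 3.48, 11.93])) 143.11448886271629
((262.0, 187.0), (42.0, 12.0), 90.0) [[ 567.34 -212.18  110.  ]
 [ 574.21 -203.14  110.  ]
 [ 607.86 -228.3   110.  ]
 [ 600.69 -237.74  110.  ]]
screws [[ 503.36 -242.34   12.  ]
 [ 674.18 -246.46   12.  ]]
spindle [[590.12 -85.22 121.  ]]
dx dy dz cm [ 0.81  0.   -0.47] spin 0.014 (cur yaw 52.8) t 1.9667
```

View pics/w2k.png

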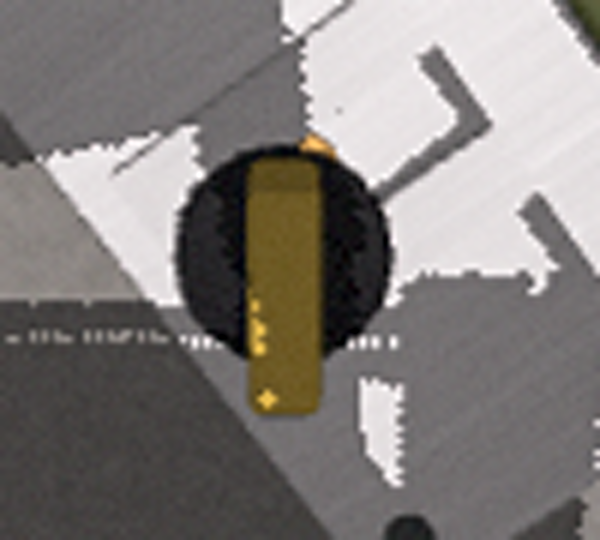

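View pics/w2s.png

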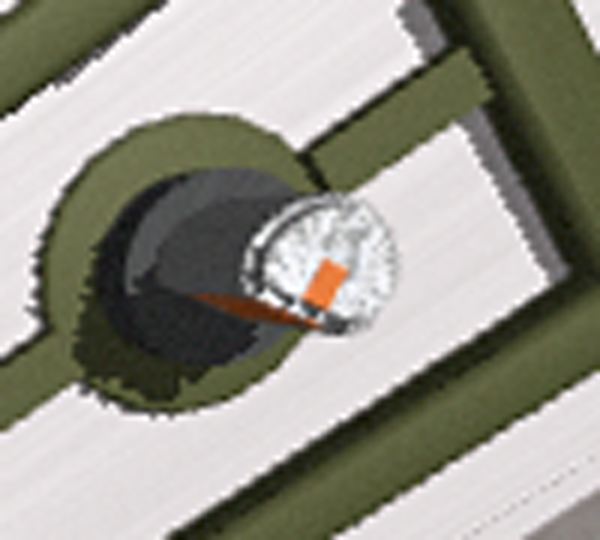

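```bash
python3 - <<'E'
from h import *
c=Cam('wrist')
p=c.at([(262.7,190.3)],110)[0];print(p); plan(p[0],p[1],83.5,52.8)
E
```

```text
[ 589.63093093 -219.2655784   110.        ]
dx dy dz cm [12.52  0.12 -0.22] spin 0.001 (cur yaw 52.9) t 2.0167
```

```bash
python3 -m crank '[{"dx":4,"dy":0.1,"dz":-0.2},{"dx":8,"dy":0.1,"dz":-0.2},{"dx":11,"dy":0.1,"dz":-0.2},{"dx":12.5,"dy":0.1,"dz":-0.2},{"dx":12.5,"dy":0.1,"dz":-0.2},{"dx":12.5,"dy":0.1,"dz":-0.2},{"dx":12.5,"dy":0.1,"dz":-0.2}]' 50
python3 -c "
from h import *
plan(589.5,-219.3,83.5,52.8)
Cam('wrist','w3')"
```

```text
dx dy dz cm [12.52  0.11 -0.23] spin 0.001 (cur yaw 52.9) t 2.0167invalid input at $[0]: expected keys dx, dy, dz, spin
```

View pics/w3.png

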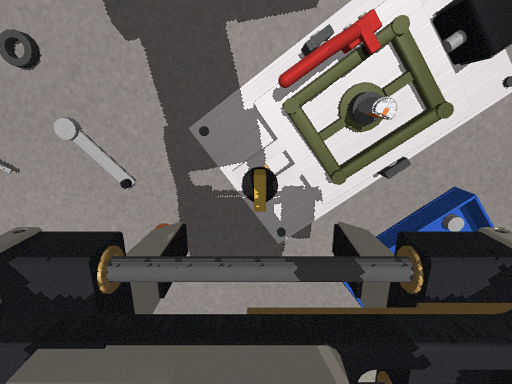

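All four keys are needed in every row.

```bash
python3 -m crank '[{"dx":4,"dy":0.1,"dz":-0.2,"spin":0},{"dx":8,"dy":0.1,"dz":-0.2,"spin":0},{"dx":11,"dy":0.1,"dz":-0.2,"spin":0},{"dx":12.5,"dy":0.1,"dz":-0.2,"spin":0},{"dx":12.5,"dy":0.1,"dz":-0.2,"spin":0},{"dx":12.5,"dy":0.1,"dz":-0.2,"spin":0},{"dx":12.5,"dy":0.1,"dz":-0.2,"spin":0}]' 50
python3 -c "
from h import *
plan(589.5,-219.3,83.5,52.8)
Cam('wrist','w4')"
```

```text
time: 2.65
tool_pos: [591.3, -219.3, 86.9]
tcp_rot: [0.23, 1.568, -0.415]
contact_force: [-0.7, -0.2, -0.7]
grip_width: 49.9
dx dy dz cm [ 0.34 -0.11 -0.14] spin 0.003 (cur yaw 53.0) t 2.65
```

View pics/w4.png

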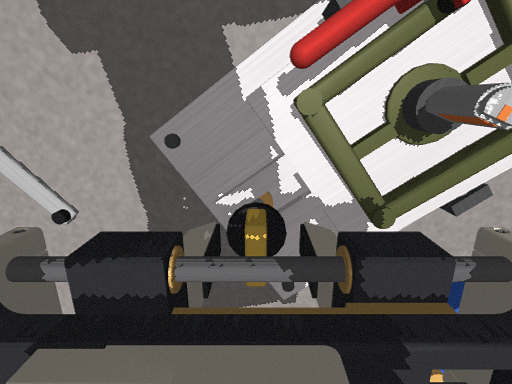

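The wing, centred near (257,245), is between the fingers. I'll close on it.

```bash
python3 -m crank '[{"dx":0,"dy":-0.1,"dz":-0.1,"spin":0},{"dx":0,"dy":-0.1,"dz":-0.1,"spin":0},{"dx":0,"dy":-0.1,"dz":-0.1,"spin":0},{"dx":0,"dy":-0.1,"dz":-0.1,"spin":0},{"dx":0,"dy":-0.1,"dz":-0.1,"spin":0},{"dx":0,"dy":-0.1,"dz":-0.1,"spin":0},{"dx":0,"dy":-0.1,"dz":-0.1,"spin":0},{"dx":0,"dy":-0.1,"dz":-0.1,"spin":0}]' 0
python3 -c "
from h import *
plan(589.5,-219.3,83.5,-1.4)"
```

```text
time: 3.37
tool_pos: [588.7, -220.2, 84.8]
tcp_rot: [-1.55, 1.57, -2.197]
contact_force: [-0.8, -1.4, 0.7]
grip_width: 11.7
dx dy dz cm [0.13 0.12 0.01] spin 0.948 (cur yaw 52.9) t 3.3667
```

```bash
python3 -m crank '[{"dx":0,"dy":0,"dz":0,"spin":0.1},{"dx":0,"dy":0,"dz":0,"spin":0.2},{"dx":0,"dy":0,"dz":0,"spin":0.3},{"dx":0,"dy":0,"dz":0,"spin":0.4},{"dx":0,"dy":0,"dz":0,"spin":0.5},{"dx":0,"dy":0,"dz":0,"spin":0.6},{"dx":0,"dy":0,"dz":0,"spin":0.7},{"dx":0,"dy":0,"dz":0,"spin":0.8},{"dx":0,"dy":0,"dz":0,"spin":0.9},{"dx":0,"dy":0,"dz":0,"spin":0.95},{"dx":0,"dy":0,"dz":0,"spin":0.95},{"dx":0,"dy":0,"dz":0,"spin":0.95},{"dx":0,"dy":0,"dz":0,"spin":0.95},{"dx":0,"dy":0,"dz":0,"spin":0.95}]' 
python3 -c "
from h import *
plan(589.5,-219.3,83.5,-1.4);print(sensors.get_obs()['moment'])
Cam('wrist','w5')"
```

```text
time: 4.53
tool_pos: [590.8, -219.2, 84.9]
tcp_rot: [1.681, 1.567, 0.084]
contact_force: [5.9, 1.7, -1.9]
grip_width: 11.7
dx dy dz cm [ 0.14 -0.13  0.01] spin -0.002 (cur yaw -1.5) t 4.5333
[ 0.16450182 -0.93249057 -0.06228415]
```

View pics/w5.png

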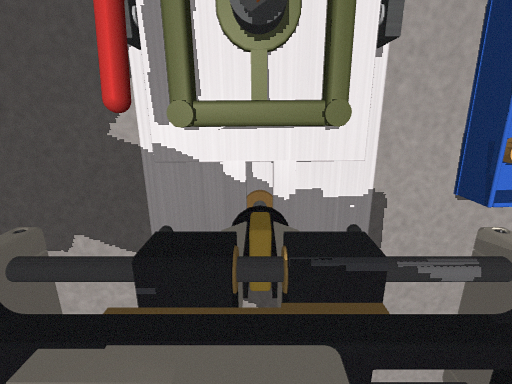

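```bash
python3 -m crank '[{"dx":0,"dy":0,"dz":0,"spin":0.95},{"dx":0,"dy":0,"dz":0,"spin":0},{"dx":0,"dy":0,"dz":0,"spin":0},{"dx":0,"dy":0,"dz":0,"spin":0},{"dx":0,"dy":0,"dz":0,"spin":0}]' 60 >/dev/null; echo
```

```text
(no output)
```

I typed a stray spin of 0.95 in that first row. It is limited to about 7° and was undone by the next row, so I'll check whether the knob moved.

```bash
python3 -m crank '[{"dx":-3,"dy":0,"dz":0,"spin":0},{"dx":-7,"dy":0,"dz":0,"spin":0},{"dx":-11,"dy":0,"dz":0,"spin":0},{"dx":-14,"dy":0,"dz":0,"spin":0},{"dx":-14,"dy":0,"dz":0,"spin":0},{"dx":-14,"dy":0,"dz":0,"spin":0},{"dx":-14,"dy":0,"dz":0,"spin":0}]'
python3 -c "
from h import *
plan(592.8,-80,220,-65)
Cam('wrist','w6')"
```

```text
time: 5.58
tool_pos: [588.4, -219.6, 223.8]
tcp_rot: [-2.117, 1.569, 2.568]
contact_force: [0.2, 0.7, -0.8]
grip_width: 55.2
dx dy dz cm [  0.39   0.07 -13.97] spin 1.108 (cur yaw -1.5) t 5.5833
```

View pics/w6.png

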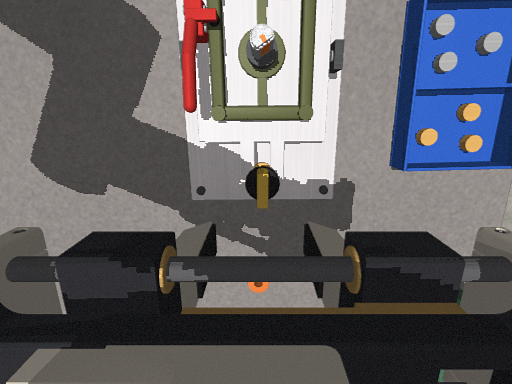

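```bash
python3 - <<'E'
from h import *
np.set_printoptions(precision=2,suppress=True)
c=Cam('wrist')
m=mask(c.img,(20,100,50),(35,255,255),(250,150,280,220)); cc,st,sel=cen(m)
ys,xs=np.nonzero(sel);print(cc,st)
for y in range(168,210,6): print(y,xs[ys==y].min(),xs[ys==y].max())
g=cv2.cvtColor(c.img,cv2.COLOR_BGR2GRAY); S=[]
for x,y in [(200,190),(323,189)]:
    r=(g[y-9:y+10,x-9:x+10]<50).astype(np.uint8); q,_,_=cen(r); S.append((x-9+q[0],y-9+q[1]))
S=np.array(S);W=c.at(S,12);d=W[1]-W[0];mid=W.mean(0);n=np.array([-d[1],d[0]])/np.hypot(*d[:2])
print(S,W,np.hypot(*d[:2]),np.degrees(np.arctan2(n[1],n[0])),'ctr',mid[:2]+165*n,'knob',mid[:2]+25*n)
cv2.imwrite('pics/w7s.png',cv2.resize(c.img[10:90,210:310],None,fx=7,fy=7,interpolation=cv2.INTER_CUBIC))
E
```

```text
[262.53 188.45] [257 169  13  40 474]Traceback (most recent call last):
  File "<stdin>", line 6, in <module>
    return umr_minimum(a, axis, None, out, keepdims, initial, where)
ValueError: zero-size array to reduction operation minimum which has no identity
```

```bash
python3 - <<'E'
from h import *
np.set_printoptions(precision=2,suppress=True)
c=Cam('wrist')
m=mask(c.img,(20,100,50),(35,255,255),(250,150,280,220)); cc,st,sel=cen(m)
ys,xs=np.nonzero(sel)
for y in range(172,207,6): print(y,xs[ys==y].min(),xs[ys==y].max())
g=cv2.cvtColor(c.img,cv2.COLOR_BGR2GRAY); S=[]
for x,y in [(200,190),(323,189)]:
    r=(g[y-9:y+10,x-9:x+10]<50).astype(np.uint8); q,_,_=cen(r); S.append((x-9+q[0],y-9+q[1]))
S=np.array(S);W=c.at(S,12);d=W[1]-W[0];mid=W.mean(0);n=np.array([-d[1],d[0]])/np.hypot(*d[:2])
print(S,W,np.hypot(*d[:2]),np.degrees(np.arctan2(n[1],n[0])),'ctr',mid[:2]+165*n,'knob',mid[:2]+25*n)
cv2.imwrite('pics/w7s.png',cv2.resize(c.img[10:90,210:310],None,fx=7,fy=7,interpolation=cv2.INTER_CUBIC))
E
```

```text
172 257 268
178 257 268
184 257 268
190 257 268
196 257 268
202 257 268
[[201.17 190.62]
 [323.61 189.83]] [[ 504.02 -246.51   12.  ]
 [ 675.11 -249.56   12.  ]] 171.1242566291421 88.97740011467273 ctr [592.51 -83.06] knob [ 590.01 -223.04]
```

View pics/w7s.png

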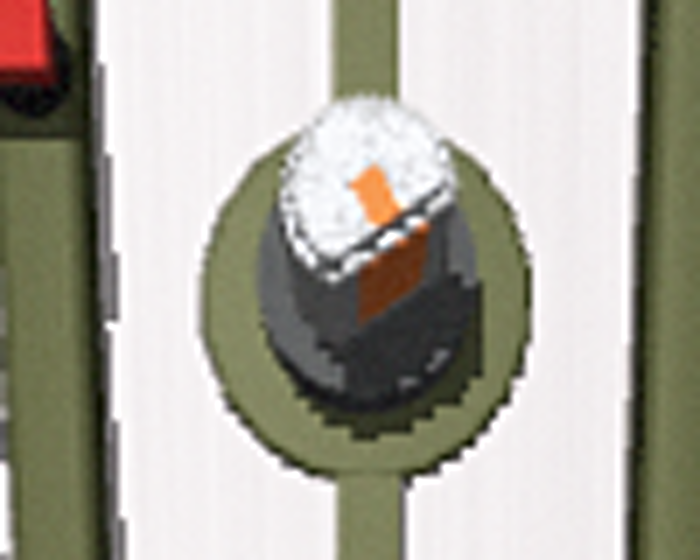

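```bash
python3 - <<'E'
from h import *
c=Cam('wrist')
f=lambda u,v:(210+u/7,10+v/7)
a=c.at([f(330,272),f(455,198),f(368,180)],122)   # rim ends of flat edge, and dash start
d=a[1]-a[0];print(a,np.degrees(np.arctan2(d[1],d[0]))-90)
b=c.at([f(370,172),f(392,218)],122);d=b[1]-b[0];print(np.degrees(np.arctan2(d[1],d[0])))
# bounding of top disc
print(c.at([f(368,95),f(280,190),f(460,170)],122))
plan(591.5,-82,220,-62)
E
```

```text
[[588.34974134 -91.86905771 122.        ]
 [603.69643948 -84.1801435  122.        ]
 [593.21969189 -81.95272714 122.        ]] -63.388478612690434
-63.163170185802805
[[593.42647425 -72.88576697 122.        ]
 [582.56010105 -82.74745476 122.        ]
 [604.3298519  -81.17326871 122.        ]]
dx dy dz cm [  0.31  -0.04 -13.76] spin 1.056 (cur yaw -1.5) t 5.7833
```

```bash
python3 -m crank '[{"dx":0.3,"dy":0,"dz":-4,"spin":0.12},{"dx":0.3,"dy":0,"dz":-8,"spin":0.24},{"dx":0.3,"dy":0,"dz":-12,"spin":0.36},{"dx":0.3,"dy":0,"dz":-13.9,"spin":0.48},{"dx":0.3,"dy":0,"dz":-13.9,"spin":0.6},{"dx":0.3,"dy":0,"dz":-13.9,"spin":0.72},{"dx":0.3,"dy":0,"dz":-13.9,"spin":0.84},{"dx":0.3,"dy":0,"dz":-13.9,"spin":0.96},{"dx":0.3,"dy":0,"dz":-13.9,"spin":1.08},{"dx":0.3,"dy":0,"dz":-13.9,"spin":1.08},{"dx":0.3,"dy":0,"dz":-13.9,"spin":1.08},{"dx":0.3,"dy":0,"dz":-13.9,"spin":1.08}]'
python3 -c "
from h import *
plan(591.9,-80.6,85,-63.3)
c=Cam('wrist','w8')
cv2.imwrite('pics/w8s.png',cv2.resize(c.img[120:230,190:330],None,fx=5,fy=5,interpolation=cv2.INTER_CUBIC))"
```

```text
time: 6.78
tool_pos: [592.3, -80.8, 221.2]
tcp_rot: [-0.841, 1.57, 2.768]
contact_force: [-0.2, -0.1, -0.4]
grip_width: 55.2
dx dy dz cm [13.62 -0.03  0.02] spin 0.002 (cur yaw -63.2) t 6.7833
```

View pics/w8s.png

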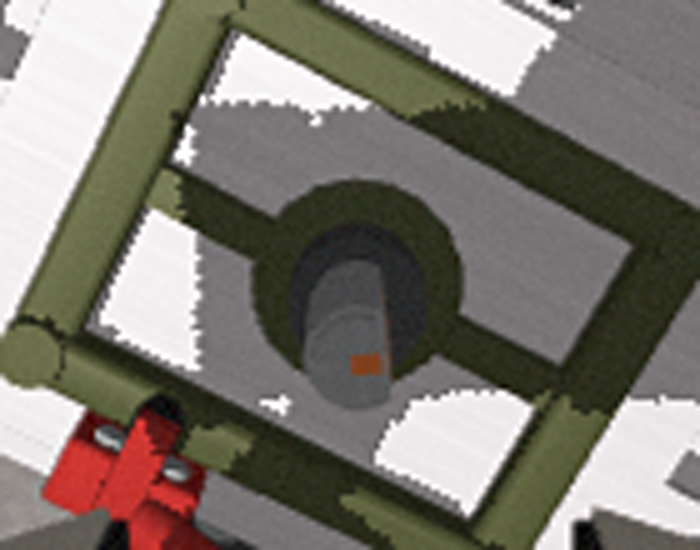

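```bash
python3 -c "
from h import *
c=Cam('wrist')
print(c.at([(259.2,190),(190+303/5,188),(190+388/5,188)],122))
"; python3 -m crank '[{"dx":4,"dy":0,"dz":0,"spin":0},{"dx":8,"dy":0,"dz":0,"spin":0},{"dx":11,"dy":0,"dz":0,"spin":0},{"dx":13.6,"dy":0,"dz":0,"spin":0},{"dx":13.6,"dy":0,"dz":0,"spin":0},{"dx":13.6,"dy":0,"dz":0,"spin":0},{"dx":13.6,"dy":0,"dz":0,"spin":0},{"dx":13.6,"dy":0,"dz":0,"spin":0}]'
python3 -c "
from h import *
plan(591.9,-80.6,85,-63.3)
c=Cam('wrist','w9')"
```

```text
[[594.12793347 -79.59345455 122.        ]
 [592.14818188 -71.20197774 122.        ]
 [599.63475047 -85.98378086 122.        ]]
time: 7.55
tool_pos: [594.0, -81.2, 88.1]
tcp_rot: [2.437, 1.567, -0.24]
contact_force: [0.1, 0.1, 0.3]
grip_width: 55.2
dx dy dz cm [ 0.31 -0.15  0.16] spin -0.001 (cur yaw -63.3) t 7.55
```

View pics/w9.png

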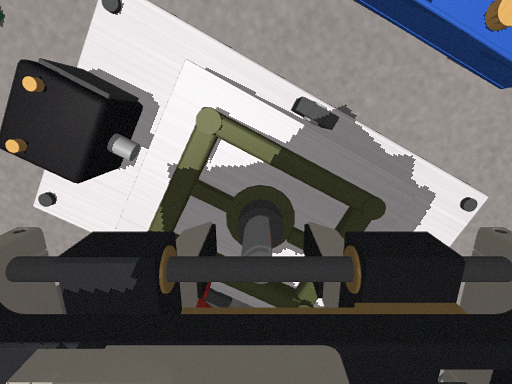

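The spindle at (258,235) is between the fingers. Closing.

```bash
python3 -m crank '[{"dx":0,"dy":0,"dz":0,"spin":0},{"dx":0,"dy":0,"dz":0,"spin":0},{"dx":0,"dy":0,"dz":0,"spin":0},{"dx":0,"dy":0,"dz":0,"spin":0},{"dx":0,"dy":0,"dz":0,"spin":0},{"dx":0,"dy":0,"dz":0,"spin":0},{"dx":0,"dy":0,"dz":0,"spin":0},{"dx":0,"dy":0,"dz":0,"spin":0},{"dx":0,"dy":0,"dz":0,"spin":0}]' 0
python3 -c "
from h import *
o=sensors.get_obs();print(o['tool_pos'],o['moment'])
plan(593.2,-80.3,87,-91)"
```

```text
time: 8.35
tool_pos: [592.2, -80.2, 85.7]
tcp_rot: [-1.317, 1.57, 2.29]
contact_force: [-1.3, 5.9, 1.7]
grip_width: 16.8
[592.18058447 -80.24325841  85.66852538] [0.62895725 0.49711975 0.05214175]
dx dy dz cm [-0.13  0.05 -0.09] spin 0.483 (cur yaw -63.4) t 8.35
```

```bash
python3 -m crank '[{"dx":0,"dy":0,"dz":-0.02,"spin":0.08},{"dx":0,"dy":0,"dz":-0.04,"spin":0.16},{"dx":0,"dy":0,"dz":-0.06,"spin":0.24},{"dx":0,"dy":0.01,"dz":-0.08,"spin":0.32},{"dx":0,"dy":0.02,"dz":-0.1,"spin":0.4},{"dx":0,"dy":0.03,"dz":-0.12,"spin":0.485},{"dx":0,"dy":0.03,"dz":-0.12,"spin":0.485},{"dx":0,"dy":0.03,"dz":-0.12,"spin":0.485},{"dx":0,"dy":0.03,"dz":-0.12,"spin":0.485},{"dx":0,"dy":0.03,"dz":-0.12,"spin":0.485},{"dx":0,"dy":0.03,"dz":-0.12,"spin":0.485}]'
python3 -c "
from h import *
o=sensors.get_obs();print(o['tool_pos'],o['moment'])
plan(593.2,-80.3,87,-91)"
```

```text
time: 9.27
tool_pos: [593.1, -79.7, 85.7]
tcp_rot: [-0.775, 1.569, 2.347]
contact_force: [-2.4, 4.6, 3.4]
grip_width: 16.8
[593.12098935 -79.72586772  85.65071889] [ 0.68479579  0.6144057  -0.03904864]
dx dy dz cm [-0.14  0.06 -0.01] spin -0.003 (cur yaw -91.2) t 9.2667
```

```bash
python3 -m crank '[{"dx":0,"dy":0,"dz":0,"spin":0},{"dx":0,"dy":0,"dz":0,"spin":0},{"dx":0,"dy":0,"dz":0,"spin":0},{"dx":0,"dy":0,"dz":0,"spin":0},{"dx":0,"dy":0,"dz":0,"spin":0}]' 60
python3 -m crank '[{"dx":-4,"dy":0,"dz":0,"spin":0},{"dx":-8,"dy":0,"dz":0,"spin":0},{"dx":-12,"dy":0,"dz":0,"spin":0},{"dx":-14.5,"dy":0,"dz":0,"spin":0},{"dx":-14.5,"dy":0,"dz":0,"spin":0},{"dx":-14.5,"dy":0,"dz":0,"spin":0},{"dx":-14.5,"dy":0,"dz":0,"spin":0},{"dx":-14.5,"dy":0,"dz":0,"spin":0}]'
python3 -c "
from h import *
plan(593.2,-80.3,87,-91)
c=Cam('wrist','w10')
cv2.imwrite('pics/w10s.png',cv2.resize(c.img[120:230,190:330],None,fx=5,fy=5,interpolation=cv2.INTER_CUBIC))"
```

```text
time: 9.68
tool_pos: [593.8, -80.9, 85.7]
tcp_rot: [2.473, 1.57, -0.689]
contact_force: [-0.1, -0.8, 0.3]
grip_width: 45.3
time: 10.35
tool_pos: [592.9, -80.5, 228.8]
tcp_rot: [-0.234, 1.567, 2.887]
contact_force: [0.1, -0.3, -0.2]
grip_width: 55.3
dx dy dz cm [ 1.418e+01 -1.000e-02 -8.000e-02] spin -0.003 (cur yaw -91.2) t 10.35
```

View pics/w10s.png

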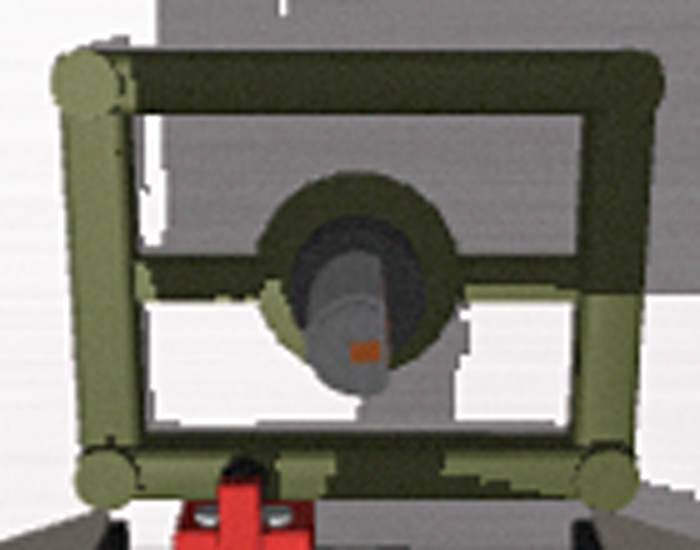

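```bash
python3 -c "
from h import *
c=Cam('wrist')
print(c.at([(261.8,190.4)],122))
plan(490,270,228,7)"
```

```text
[[592.29708899 -83.01786599 122.        ]]
dx dy dz cm [  0.16 -34.83  11.02] spin 1.428 (cur yaw -91.2) t 10.45
```

```bash
python3 -m crank '[{"dx":0.1,"dy":-4,"dz":1.3,"spin":-0.12},{"dx":0.1,"dy":-8,"dz":2.5,"spin":-0.24},{"dx":0.1,"dy":-12,"dz":3.8,"spin":-0.36},{"dx":0.1,"dy":-16,"dz":5,"spin":-0.48},{"dx":0.1,"dy":-20,"dz":6.3,"spin":-0.6},{"dx":0.1,"dy":-24,"dz":7.6,"spin":-0.72},{"dx":0.1,"dy":-28,"dz":8.9,"spin":-0.84},{"dx":0.1,"dy":-32,"dz":10,"spin":-0.96},{"dx":0.1,"dy":-34.8,"dz":11,"spin":-1.08},{"dx":0.1,"dy":-34.8,"dz":11,"spin":-1.2},{"dx":0.1,"dy":-34.8,"dz":11,"spin":-1.32},{"dx":0.1,"dy":-34.8,"dz":11,"spin":-1.44},{"dx":0.1,"dy":-34.8,"dz":11,"spin":-1.56},{"dx":0.1,"dy":-34.8,"dz":11,"spin":-1.68},{"dx":0.1,"dy":-34.8,"dz":11,"spin":-1.71},{"dx":0.1,"dy":-34.8,"dz":11,"spin":-1.71},{"dx":0.1,"dy":-34.8,"dz":11,"spin":-1.71},{"dx":0.1,"dy":-34.8,"dz":11,"spin":-1.71}]' 75
python3 -c "
from h import *
plan(480,250,228,7)
c=Cam('wrist','w11')"
```

```text
time: 11.95
tool_pos: [490.6, 269.5, 229.2]
tcp_rot: [-1.427, 1.57, -2.881]
contact_force: [-0.4, 0.7, -0.0]
grip_width: 68.7
dx dy dz cm [ 0.13 -1.28  1.81] spin -0.005 (cur yaw 6.7) t 11.95
```

View pics/w11.png

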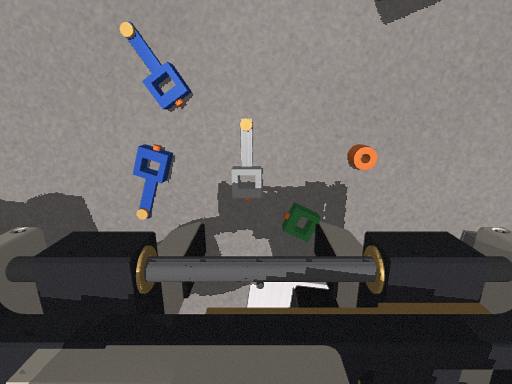

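```bash
python3 -c "
from h import *
c=Cam('wrist')
cv2.imwrite('pics/w12s.png',cv2.resize(c.img[110:250,200:340],None,fx=5,fy=5,interpolation=cv2.INTER_CUBIC))"
```

```text
(no output)
```

View pics/w12s.png

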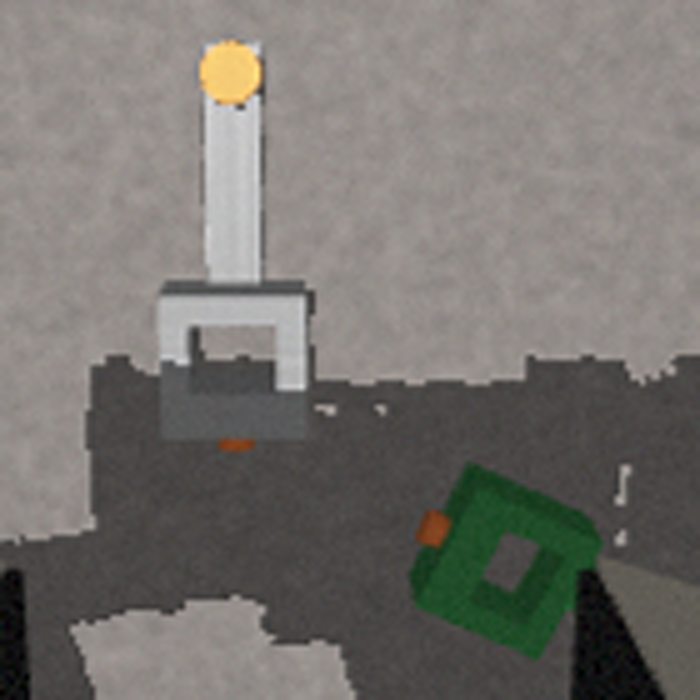

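```bash
python3 -c "
from h import *
c=Cam('wrist')
f=lambda a:[(200+u/5,110+v/5) for u,v in a]
P=c.at(f([(160,295),(308,293),(309,440),(161,441)]),24);print(P,P.mean(0))
for i in range(4):
  d=P[(i+1)%4]-P[i];print(np.hypot(*d[:2]),np.degrees(np.arctan2(d[1],d[0])))
q=c.at(f([(233,283),(236,440)]),24)
t=c.at(f([(233,130),(235.5,275)]),7);d=t[0]-t[1];print('arm yaw',np.degrees(np.arctan2(d[1],d[0])))
p=P.mean(0);plan(p[0],p[1],60,6.8)
print('green',c.at(f([(412,580),(472,465)]),24))
"
```

```text
[[452.53289928 267.3118187   24.        ]
 [492.0954065  272.59287924  24.        ]
 [497.3641525  231.44333328  24.        ]
 [456.54270059 226.26334668  24.        ]] [474.63378972 249.40284448  24.        ]
39.913426033695366 7.603265598300675
41.485477183360736 -82.70360616568783
41.14879338665544 -172.76817478971597
41.24385483232098 95.57921096669178
arm yaw 97.04664725416198
dx dy dz cm [16.96 -1.83  1.81] spin -0.000 (cur yaw 6.8) t 12.1
green [[531.71648579 193.27065956  24.        ]
 [543.45828931 229.59625813  24.        ]]
```

```bash
python3 -m crank '[{"dx":0,"dy":-1.8,"dz":1.8,"spin":0},{"dx":4,"dy":-1.8,"dz":1.8,"spin":0},{"dx":8,"dy":-1.8,"dz":1.8,"spin":0},{"dx":12,"dy":-1.8,"dz":1.8,"spin":0},{"dx":16,"dy":-1.8,"dz":1.8,"spin":0},{"dx":17,"dy":-1.8,"dz":1.8,"spin":0},{"dx":17,"dy":-1.8,"dz":1.8,"spin":0},{"dx":17,"dy":-1.8,"dz":1.8,"spin":0},{"dx":17,"dy":-1.8,"dz":1.8,"spin":0}]' 62
python3 -c "
from h import *
plan(474.7,249.4,4.5,7)
c=Cam('wrist','w13')"
```

```text
time: 12.85
tool_pos: [476.8, 250.2, 62.1]
tcp_rot: [1.801, 1.566, 0.349]
contact_force: [1.2, -0.2, 0.9]
grip_width: 56.9
dx dy dz cm [ 5.76 -0.24  0.06] spin -0.003 (cur yaw 6.8) t 12.85
```

View pics/w13.png

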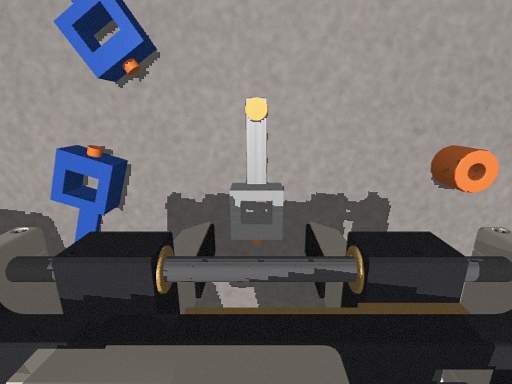

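The hub at (257,210) is centred between the fingers. I'll descend and grip.

```bash
python3 -m crank '[{"dx":2.5,"dy":-0.1,"dz":0.05,"spin":0},{"dx":4.5,"dy":-0.1,"dz":0.05,"spin":0},{"dx":5.6,"dy":-0.1,"dz":0.05,"spin":0},{"dx":5.6,"dy":-0.1,"dz":0.05,"spin":0},{"dx":5.6,"dy":-0.1,"dz":0.05,"spin":0},{"dx":5.6,"dy":-0.1,"dz":0.05,"spin":0},{"dx":5.6,"dy":-0.1,"dz":0.05,"spin":0}]'
python3 -m crank '[{"dx":0,"dy":0,"dz":0,"spin":0},{"dx":0,"dy":0,"dz":0,"spin":0},{"dx":0,"dy":0,"dz":0,"spin":0},{"dx":0,"dy":0,"dz":0,"spin":0},{"dx":0,"dy":0,"dz":0,"spin":0},{"dx":0,"dy":0,"dz":0,"spin":0}]' 0
python3 -c "
from h import *
plan(474.7,249.4,4.5,7)"
```

```text
time: 13.48
tool_pos: [475.1, 249.3, 5.1]
tcp_rot: [1.822, 1.568, 0.37]
contact_force: [-0.0, 0.7, 0.2]
grip_width: 56.9
time: 13.98
tool_pos: [474.3, 249.0, 4.1]
tcp_rot: [1.86, 1.57, 0.408]
contact_force: [-0.7, -0.8, 4.4]
grip_width: 39.6
dx dy dz cm [-0.04  0.04 -0.03] spin -0.003 (cur yaw 6.8) t 13.9833
```

```bash
python3 -m crank '[{"dx":-3,"dy":0,"dz":0,"spin":0},{"dx":-6,"dy":0,"dz":0,"spin":0},{"dx":-9,"dy":0,"dz":0,"spin":0},{"dx":-12,"dy":0,"dz":0,"spin":0},{"dx":-15,"dy":0,"dz":0,"spin":0},{"dx":-17.5,"dy":0,"dz":0,"spin":0},{"dx":-17.5,"dy":0,"dz":0,"spin":0},{"dx":-17.5,"dy":0,"dz":0,"spin":0},{"dx":-17.5,"dy":0,"dz":0,"spin":0}]'
python3 -c "
from h import *
plan(592.8,-40,180,-1.1)
c=Cam('wrist','w14')"
```

```text
time: 14.73
tool_pos: [473.2, 248.6, 177.3]
tcp_rot: [-1.364, 1.568, -2.815]
contact_force: [0.0, 0.1, -2.4]
grip_width: 39.7
dx dy dz cm [-0.28  8.45 30.08] spin 0.138 (cur yaw 6.8) t 14.7333
```

View pics/w14.png

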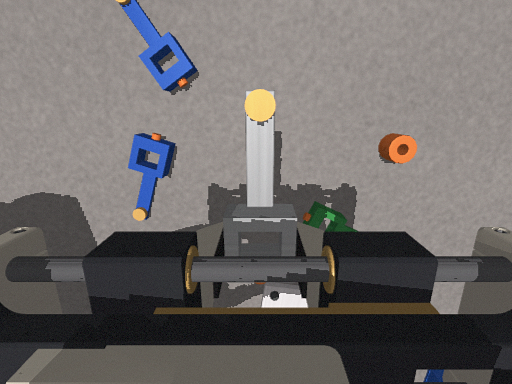

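```bash
python3 -c "
from h import *
cc=capture('wrist')
M=np.linalg.inv(np.array(cc['mount']));f=192/np.tan(np.radians(cc['vfov'])/2)
P=np.array([[-20,-20,-20],[-20,20,-20],[4,-20,-20],[-20,-12,-12],[-20,12,-12],[-20,-12,7],[-3,-8,-86],[-3,8,-86],[-3,0,-78]])
Q=P@M[:3,:3].T+M[:3,3];print(np.round(np.c_[Q[:,0]/Q[:,2]*f+cc['cx'],Q[:,1]/Q[:,2]*f+cc['cy']],1))
cv2.imwrite('pics/w15s.png',cv2.resize(cc['frame'][80:280,180:340],None,fx=3.7,fy=3,interpolation=cv2.INTER_CUBIC))
"
```

```text
[[223.7 218.4]
 [297.7 218.5]
 [228.6 204.3]
 [238.8 232. ]
 [282.5 232.1]
 [239.5 262.8]
 [245.8  91.1]
 [275.8  91.1]
 [260.8 106.8]]
```

View pics/w15s.png

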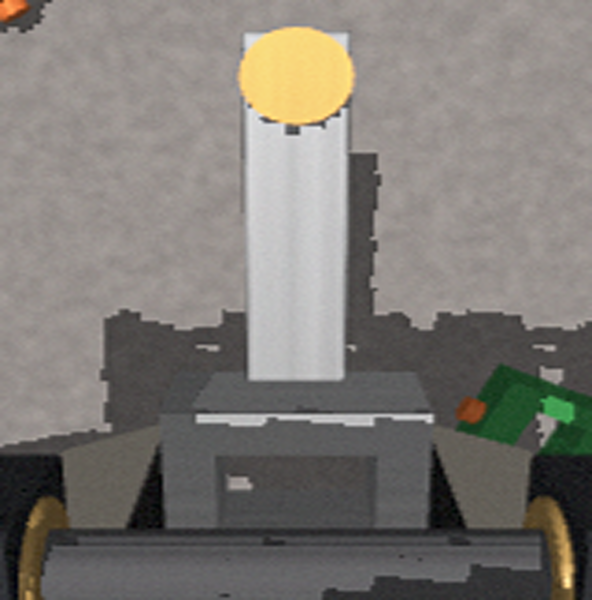

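```bash
python3 -c "
from h import *
plan(592.8,-82.7,180,-1.0)"
```

```text
dx dy dz cm [-0.33  7.96 34.31] spin 0.136 (cur yaw 6.8) t 14.8333
```

```bash
python3 -m crank '[{"dx":-0.3,"dy":0.7,"dz":3,"spin":0.02},{"dx":-0.3,"dy":1.4,"dz":6,"spin":0.04},{"dx":-0.3,"dy":2.1,"dz":9,"spin":0.06},{"dx":-0.3,"dy":2.8,"dz":12,"spin":0.08},{"dx":-0.3,"dy":3.5,"dz":15,"spin":0.1},{"dx":-0.3,"dy":4.2,"dz":18,"spin":0.12},{"dx":-0.3,"dy":4.9,"dz":21,"spin":0.136},{"dx":-0.3,"dy":5.6,"dz":24,"spin":0.136},{"dx":-0.3,"dy":6.3,"dz":27,"spin":0.136},{"dx":-0.3,"dy":7,"dz":30,"spin":0.136},{"dx":-0.3,"dy":7.6,"dz":32.5,"spin":0.136},{"dx":-0.3,"dy":7.96,"dz":34.3,"spin":0.136},{"dx":-0.3,"dy":7.96,"dz":34.3,"spin":0.136},{"dx":-0.3,"dy":7.96,"dz":34.3,"spin":0.136},{"dx":-0.3,"dy":7.96,"dz":34.3,"spin":0.136},{"dx":-0.3,"dy":7.96,"dz":34.3,"spin":0.136},{"dx":-0.3,"dy":7.96,"dz":34.3,"spin":0.136}]'
python3 -c "
from h import *
plan(592.8,-82.7,140,-1.0)
c=Cam('wrist','w16')
plan(592.8,-82.7,140,-1.0)
c=Cam('scene','s16')
cv2.imwrite('pics/s16c.png',cv2.resize(c.img[130:290,130:310],None,fx=3.7,fy=3.7,interpolation=cv2.INTER_CUBIC))
plan(592.8,-82.7,140,-1.0)
"
```

```text
time: 16.25
tool_pos: [593.5, -81.0, 181.5]
tcp_rot: [-2.167, 1.57, 2.53]
contact_force: [-0.0, 0.7, -1.6]
grip_width: 40.2
dx dy dz cm [ 4.15 -0.07  0.17] spin 0.002 (cur yaw -0.9) t 16.25
dx dy dz cm [ 4.17 -0.08  0.16] spin 0.002 (cur yaw -0.9) t 16.3
dx dy dz cm [ 4.18 -0.09  0.14] spin 0.002 (cur yaw -0.9) t 16.35
```

View pics/w16.png

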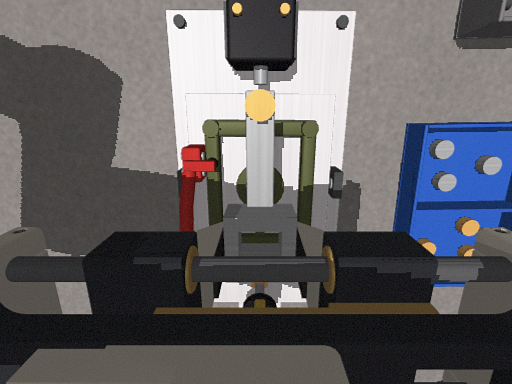

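View pics/s16c.png

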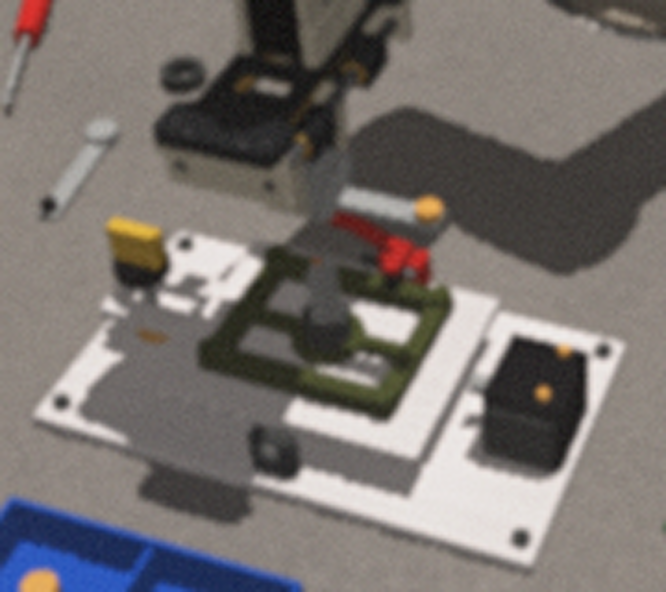

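```bash
python3 -m crank '[{"dx":1.5,"dy":0,"dz":0,"spin":0},{"dx":3,"dy":0,"dz":0,"spin":0},{"dx":4.5,"dy":0,"dz":0,"spin":0},{"dx":4.8,"dy":0,"dz":0,"spin":0},{"dx":4.8,"dy":0,"dz":0,"spin":0},{"dx":4.8,"dy":0,"dz":0,"spin":0},{"dx":4.8,"dy":0,"dz":0,"spin":0},{"dx":4.8,"dy":0,"dz":0,"spin":0},{"dx":4.8,"dy":0,"dz":0,"spin":0}]'
python3 -c "
from h import *
plan(592.8,-82.7,79,-1.0)
c=Cam('wrist','w17')
plan(592.8,-82.7,79,-1.0)
"
```

```text
time: 17.1
tool_pos: [594.2, -82.3, 134.5]
tcp_rot: [1.396, 1.569, -0.192]
contact_force: [0.4, -0.4, -2.3]
grip_width: 39.8
dx dy dz cm [ 5.55 -0.15  0.04] spin 0.000 (cur yaw -1.0) t 17.1
dx dy dz cm [ 5.54 -0.14  0.05] spin 0.000 (cur yaw -1.0) t 17.15
```

View pics/w17.png

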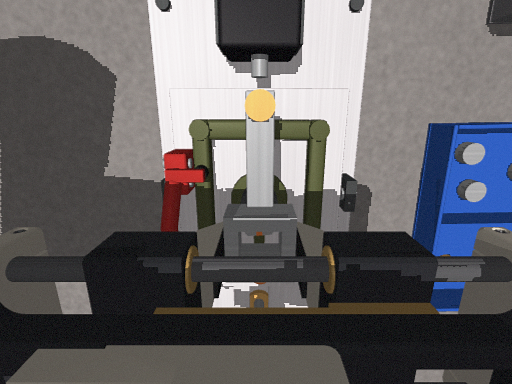

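```bash
python3 -c "
from h import *
c=Cam('wrist')
cv2.imwrite('pics/w18s.png',cv2.resize(c.img[195:265,205:315],None,fx=7,fy=7,interpolation=cv2.INTER_CUBIC))
plan(592.8,-82.7,79,-1.0)
g=c.img
m=mask(g,(3,120,60),(22,255,255),(240,225,280,250));print(cen(m)[:2]);print(c.at(cen(m)[0],122))
"
```

```text
dx dy dz cm [ 5.52 -0.13  0.05] spin 0.000 (cur yaw -1.0) t 17.2
(array([259.13043478, 233.52173913]), array([256, 232,   7,   4,  23], dtype=int32))
[[593.22357135 -86.05904707 122.        ]]
```

View pics/w18s.png

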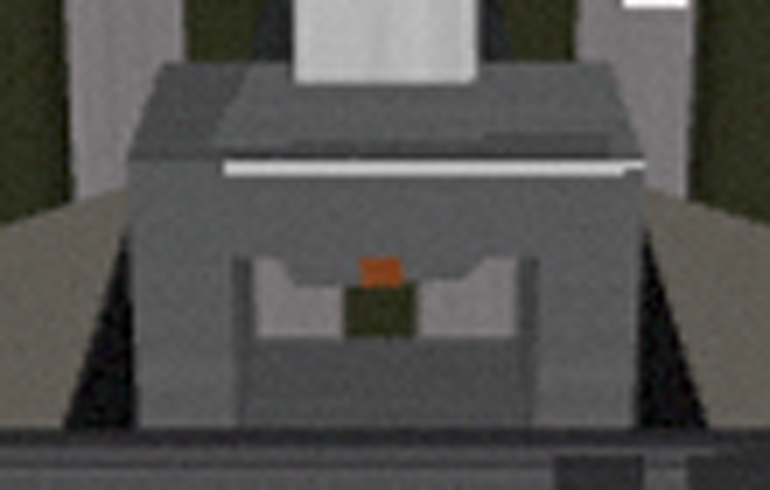

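```bash
python3 -m crank '[{"dx":0,"dy":-0.04,"dz":0.07,"spin":0},{"dx":0,"dy":-0.04,"dz":0.07,"spin":0},{"dx":0.5,"dy":-0.04,"dz":0.07,"spin":0},{"dx":1,"dy":-0.04,"dz":0.07,"spin":0},{"dx":1.3,"dy":-0.04,"dz":0.07,"spin":0},{"dx":1.6,"dy":-0.04,"dz":0.07,"spin":0},{"dx":1.6,"dy":-0.04,"dz":0.07,"spin":0},{"dx":1.6,"dy":-0.04,"dz":0.07,"spin":0}]'
python3 -c "
from h import *
plan(592.8,-82.7,79,-1.0)
c=Cam('wrist','w19')
print(sensors.get_obs()['moment'])
"
```

```text
time: 17.87
tool_pos: [593.3, -82.8, 117.4]
tcp_rot: [-1.982, 1.57, 2.713]
contact_force: [-0.8, 0.1, -1.6]
grip_width: 39.3
dx dy dz cm [ 3.84 -0.05 -0.01] spin 0.000 (cur yaw -1.0) t 17.8667
[-0.07443927  0.06474723 -0.00254426]
```

The hub is about 9 mm onto the spindle with no contact force. I'll continue down.

```bash
python3 -m crank '[{"dx":0.6,"dy":0,"dz":0,"spin":0},{"dx":1.2,"dy":0,"dz":0,"spin":0},{"dx":1.8,"dy":0,"dz":0,"spin":0},{"dx":2.4,"dy":0,"dz":0,"spin":0},{"dx":3,"dy":0,"dz":0,"spin":0},{"dx":3.5,"dy":0,"dz":0,"spin":0},{"dx":3.5,"dy":0,"dz":0,"spin":0},{"dx":3.5,"dy":0,"dz":0,"spin":0},{"dx":3.5,"dy":0,"dz":0,"spin":0}]'
python3 -m crank '[{"dx":0.1,"dy":0,"dz":0,"spin":0},{"dx":0.2,"dy":0,"dz":0,"spin":0},{"dx":0.3,"dy":0,"dz":0,"spin":0},{"dx":0.4,"dy":0,"dz":0,"spin":0},{"dx":0.4,"dy":0,"dz":0,"spin":0},{"dx":0.4,"dy":0,"dz":0,"spin":0}]'
```

```text
time: 18.67
tool_pos: [593.7, -82.9, 82.9]
tcp_rot: [1.487, 1.57, -0.1]
contact_force: [-0.7, 0.1, -2.0]
grip_width: 40.0
time: 19.17
tool_pos: [593.5, -82.9, 79.1]
tcp_rot: [1.508, 1.57, -0.079]
contact_force: [-1.1, 1.4, 2.9]
grip_width: 39.7
```

```bash
python3 -m crank '[{"dx":0.05,"dy":0,"dz":0,"spin":0},{"dx":0.1,"dy":0,"dz":0,"spin":0},{"dx":0.1,"dy":0,"dz":0,"spin":0},{"dx":0.1,"dy":0,"dz":0,"spin":0}]'
python3 -c "
from h import *
o=sensors.get_obs();print(o['contact_force'],o['moment'])
plan(593,-82.7,79,-1.0)
c=Cam('wrist','w20')
c=Cam('scene','s20')
cv2.imwrite('pics/s20c.png',cv2.resize(c.img[150:290,130:310],None,fx=4.2,fy=4.2,interpolation=cv2.INTER_CUBIC))
"
```

```text
time: 19.5
tool_pos: [593.6, -82.9, 79.0]
tcp_rot: [1.342, 1.57, -0.246]
contact_force: [-4.3, 0.5, 8.5]
grip_width: 39.9
[-4.29707921  0.5009413   8.52249472] [0.10483288 0.71255764 0.03133273]
dx dy dz cm [ 0.   -0.06 -0.02] spin 0.001 (cur yaw -1.0) t 19.5
```

View pics/w20.png

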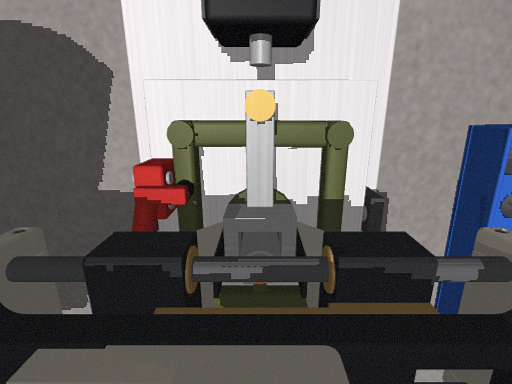

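View pics/s20c.png

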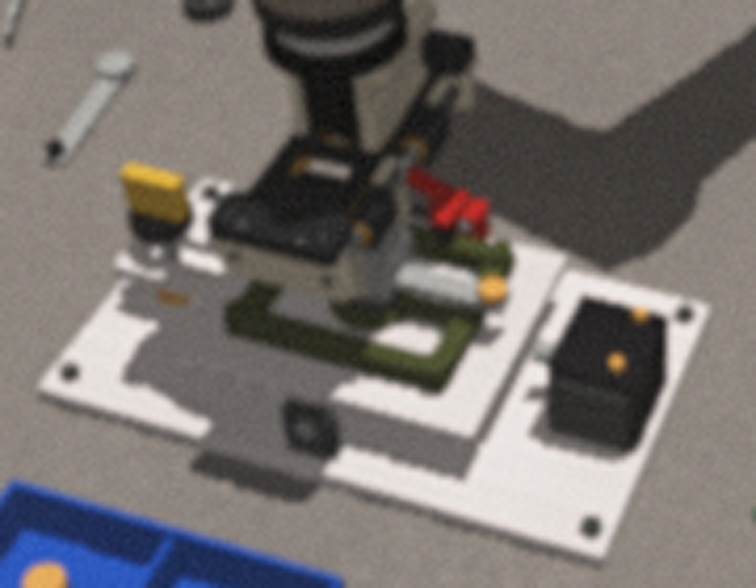

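```bash
python3 -c "
from plant import bot,sensors
print(bot.close_job()); o=sensors.get_obs(); print(o['time'],o['contact_force'],o['grip_width'],o['tool_pos'])"
```

```text
the job is handed in; nothing more can be done
None
the job is handed in; nothing more can be done
```

I finished the whole sequence and handed the job in at about 19.6 s of the 62 s; the system gave no verdict.

- **Cradle:** I turned the yellow knob clockwise by 0.95 rad. Afterwards the wing lay along the fixture's x axis to within about 0.5° (about 0.01 rad of knob angle), which puts the cradle level to within about 0.001 rad. While releasing the knob I typed a stray spin in one row. The next row took it back, and the picture after that showed the wing still aligned.
- **Spindle:** I gripped it across its flat and turned it clockwise by 0.485 rad. The close crop afterwards showed the flat squarely facing the knob.
- **Coupler:** I gripped the steel coupler by its hub faces, lifted it and lowered it onto the spindle. It stopped with the tool at z = 79.0 mm, so the hub's underside is at about 74.9 mm against the 75 mm shoulder. The upward force had risen to 8.5 N with no further travel, and the coupler had not slipped in the grip.
- **At hand-in:** The fingers still gripped the hub (opening 39.9 mm), the arm pointed at the solenoid plunger, and the set screw was on the flat side.
- **Not settled or not rechecked:**
  - A sideways force of about 4 N remained on the tool.
  - My estimates of the spindle axis differed by about 1 mm, which is within the fit's play.
  - I did not re-measure the spindle and cradle angles after the hub was seated.
  - I did not measure the spacers or release lever at the end, but the arm did not touch them.

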